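# Hook out a blank tote and load the machining pallet

## Robot

A 6-joint arm with a two-finger parallel gripper is mounted at the origin on the work surface. World frame = base frame: x ahead of the robot, y to its left, z up, the work surface at z = 0. Lengths are in m, angles in rad, forces in N, time in s.
With the tool pointing down it reaches from about 0.25 to 0.775 m from the base axis. Payload 4 kg.
Tool frame: the origin (TCP) lies on the mounting face of the last link; the fingertips stand 199 mm ahead of it and the grasp point (between the pads) lies 180 mm ahead of it; z points along the fingers, y is the line along which they close (so a half turn about z gives the same grasp; the last joint's range is limited). The gripper opens to 94 mm and grips with 3 to 60 N. Pads are 16 mm wide; open, the fingers measure 119 mm over their backs; the gripper's body (75 mm by 177 mm) begins 78 mm behind the grasp point.
Start: joints at [1.084, 0.087, 1.371, -0, 1.684, -0.103], TCP at [0.206, 0.51, 0.405] pointing down, gripper open.
Joint ranges: [-3.1, 3.1], [-0.76, 2.03], [0.27, 2.55], [-1.08, 4.22], [0.17, 2.65], [-2.57, 2.57]. Speed limits (rad/s): [2.79, 2.79, 3.14, 3.14, 3.14, 3.14].

## Interface

Orientations are given as a rotation vector (axis times angle).
In Python, from cell import manip, move_gripper, planner, cams, models gives the robot as it stands. The module is installed in compiled form; this text tells all that it offers. Calls block until the motion is done:
- manip.movep(position, orientation): joint-space move of the TCP to a pose.
- manip.move_linear(position, attitude=None, velocity=0.15, threshold=None): straight line of the TCP; attitude=None keeps the orientation; velocity is the mean speed in m/s. With threshold (N) it stops when the force on the tool has changed by that much, and returns True; else False.
- manip.set_joints(angles): joint-space move.
- move_gripper(opening, force=None): finger opening in m; force is the grip in N (None keeps the last); returns when the fingers have stopped.
- manip.dwell(seconds).
- planner.solve_ik(position, orientation): joint angles nearest the present ones, or None.
- cams.capture(name): name is "side" or "top" or "wrist"; returns (picture, depth): 400x640x3 uint8, blue, green, red; 400x640 float32, m along the optical axis (not along the pixel's ray), 0 where there is no reading.
- cams.get_calibration(name): a dict with "mtx" (3x3 intrinsics, pixels), "k1" (the pictures are not rectified: a ray, as slopes to the right and down, at radius r is drawn at 1 + k1 r^2 times it, then the intrinsics apply), "R" (3x3) and "t" (3): a world point X has camera coordinates R X + t. Camera axes: x right, y down, z forward; pixel columns grow to the right and rows downward; lengths in m; the calibration is good to about 2 mm. A picture is of the moment at which its call begins: read the wrist's pose just before it. get_calibration takes no time and is no camera call; for the wrist camera it gives the pose at the moment of the call.
A pose or a line that the arm cannot do raises manip.IKError and nothing moves.
- manip.close_job(): hands the job in; it is judged then, once.
Trained networks look in the newest picture that a camera, given by its name, has taken for a name from the list of things; names that differ only in an ending like _2 or _b are one class to them, and where a whole thing is asked for, a point or a joint stands for the part that bears it (a point fixed in the world has none). Each returns a list of dicts, best first, with "confidence" (0 to 1); they miss things now and then, are a little off and sometimes report something else, mostly with a low value. They report only what shows in the picture. A call takes as long as a camera call. They do not tell look-alikes from the thing itself.
- models.regions_of(target, camera): "pixels" (400x640 bool, what is visible of it) and "uv" ([column, row] in pixels, amid what is visible of it).
- models.place_of(target, camera): "uv" ([column, row] in pixels: a listed point, or the origin of a listed thing).
Readings, each from a call of its own:
- manip.read_t(): time.
- manip.read_joint_positions(): joint angles.
- manip.read_joint_vel(): joint speeds.
- manip.read_tau(): joint torques, N m.
- manip.read_position(): TCP position.
- manip.read_ee_rot(): TCP orientation.
- manip.read_wrist_force(): force on the tool from outside, world axes, zero at the start.
- manip.read_wrist_torque(): the same for the moment, N m.
- manip.read_finger_gap(): finger opening in m.
- manip.read_finger_force(): force on a finger pad.
Only numpy, scipy, OpenCV 4.12 (cv2) and the standard library are available. Lean on these libraries where they do the work, as an engineer would, in place of code of your own. Each camera call takes 0.05 s, during which the arm holds its last target. There are 200 camera calls.

## Task

Take the orange-handled pallet hook from its mat, catch it over the front wall of the blue tote and drag the tote forward until it is fully out from under the bay's roof, keeping the gripper itself off the tote while it is under the roof; then stand the hook back on its mat, lengthwise and in the middle. Plug every aluminium blank that is in the tote fully home, upright, into a nest of the machining pallet (any blank in any nest). Only when all of them are seated, throw the red clamp lever fully over to its far side; leave the tote standing on the deck, still fully out, and do not disturb the bottle, cup and screwdriver.

Things in the scene. Friction and masses are not known exactly. Their poses are not given: they have to be found in the camera images.
- bay: White storage bay, fixed (sizes in mm). Origin: at table level (z 0) below the middle of the roof's front edge; x points into the bay, away from the robot. Deck 8 mm thick, 270 wide, from x = -170 to +220. Clear plastic roof with a blue front edge, from x = 0 to 220, underside at z = 150, top at 162. Side panels 8 thick at y = +-131 from x = 5 inwards; open in front and behind.
- tote: Loose blue open tote on the deck, 104 mm along x, 236 along y, 45 high, walls and floor 4, 0.28 to 0.44 kg empty; slides with ordinary friction. Origin: centre of its underside; x points into the bay, z up. Starts under the roof, origin 60 to 85 mm behind the roof edge, turned up to 0.06 rad.
- tote_lip (a point): Middle of the top of the tote's front wall (the long wall nearest the robot): 50 mm in -x and 45 mm up from the tote's origin, on the mid-thickness of the 4 mm wall.
- mat: Black rubber parking mat with yellow edge lines, fixed, 260 mm along its x, 120 mm along its y, 3 mm thick. Origin: centre of its underside.
- hook: Pallet hook, 0.3 kg, stands on its foot and prong. Origin: at the foot's underside below the stem; x points along the shaft to the prong, away from the robot at the start. Orange stem 36 (x) by 20 mm (y), z 10 to 100. Foot x -36 to 24, 50 wide, 10 high. Shaft 14 wide, z 36 to 46. Prong: plate 5 mm thick (x), 60 wide (y), centred at x = 130, from z = 46 down to 0. Starts along the mat.
- hook_mid (a point): Middle of the hook's length at its underside (50 mm in +x from the hook's origin); belongs over the mat's origin when the hook is parked.
- blank0: Loose aluminium blank (two or three are present; an absent one gives None), 40 mm (x) by 26 mm (y) by 64 mm high, 0.17 kg, standing upright in a row along the tote (66 mm apart), its foot chamfered 2 mm over 4 mm. Origin: centre of its underside; z up. Fits a nest with its 40 mm side along the nest's x, either way round; fully home its underside is 22 mm below the mouth.
- blank1: Loose aluminium blank (two or three are present; an absent one gives None), 40 mm (x) by 26 mm (y) by 64 mm high, 0.17 kg, standing upright in a row along the tote (66 mm apart), its foot chamfered 2 mm over 4 mm. Origin: centre of its underside; z up. Fits a nest with its 40 mm side along the nest's x, either way round; fully home its underside is 22 mm below the mouth.
- blank2: Loose aluminium blank (two or three are present; an absent one gives None), 40 mm (x) by 26 mm (y) by 64 mm high, 0.17 kg, standing upright in a row along the tote (66 mm apart), its foot chamfered 2 mm over 4 mm. Origin: centre of its underside; z up. Fits a nest with its 40 mm side along the nest's x, either way round; fully home its underside is 22 mm below the mouth.
- nest_hole0 (a point): Centre of the mouth of the first nest, a rectangular socket 42 mm (its x) by 28 mm (its y), 22 mm deep, with a 2 mm chamfer, in the dark steel block (210 x 72 x 32 mm) on the pallet; the mouth is 44 mm above the table, at the block's top face. z up. The three nests are 66 mm apart along their x, in the order 0, 1, 2 towards +x.
- nest_hole1 (a point): The middle nest, likewise.
- nest_hole2 (a point): The third nest, likewise.
- pallet: Aluminium pallet plate, fixed, 250 mm (x) by 190 mm (y), 12 mm thick. Origin: at table level, below the line between the middle nest (at y = +20 mm) and the clamp lever (at y = -75 mm). The lever swings in the x-z plane; the nests' axes are parallel to the pallet's.
- clamp (a joint): Red clamp lever on a grey block on the pallet, 80 mm from hinge to tip, with a red ball 26 mm across at the tip and a rod 10 mm thick, hinge along the pallet's y, 34 mm above the table; it turns under a force of about 1 N at the tip and stays where it is left. At 0 it leans to the pallet's -x, at 1.0 rad (end stop) it leans equally far to +x; it starts at 0 to 0.2.
- clamp_tip (a point): Free tip of the clamp lever.
- oil: Bystander: white oil bottle with red cap, 60 mm across, 150 mm high; origin under its centre.
- cup: Bystander: steel cup, 70 mm across, 60 mm high; origin under its centre.
- driver: Bystander: screwdriver with yellow handle lying on the table.
There are look-alikes about, which are no part of the job. What is meant by the hook is not yellow, and is the smaller of those in its own colour.

How it is judged:
On the way, in this order (a step that is already met when the one before it is completed fails the run):
1. the hook, caught on the tote, has dragged it at least to the roof's edge (x of tote in the frame of bay below 0.01 m and contact force between hook and tote above 0.3 N), for 0.05 s.
2. the tote is fully out from under the roof (x of tote in the frame of bay below -0.055 m), for 0.2 s.
3. every blank is seated in a nest while the clamp lever is still open (((horizontal distance between blank0 and nest_hole0 below 0.006 m and z of blank0 in the frame of nest_hole0 below -0.017 m) or (horizontal distance between blank0 and nest_hole1 below 0.006 m and z of blank0 in the frame of nest_hole1 below -0.017 m) or (horizontal distance between blank0 and nest_hole2 below 0.006 m and z of blank0 in the frame of nest_hole2 below -0.017 m)) and angle between each of blank0, blank1, blank2's own z axis and vertical below 0.08 rad and linear speed of each of blank0, blank1, blank2 below 0.02 m/s and ((horizontal distance between blank1 and nest_hole0 below 0.006 m and z of blank1 in the frame of nest_hole0 below -0.017 m) or (horizontal distance between blank1 and nest_hole1 below 0.006 m and z of blank1 in the frame of nest_hole1 below -0.017 m) or (horizontal distance between blank1 and nest_hole2 below 0.006 m and z of blank1 in the frame of nest_hole2 below -0.017 m)) and ((horizontal distance between blank2 and nest_hole0 below 0.006 m and z of blank2 in the frame of nest_hole0 below -0.017 m) or (horizontal distance between blank2 and nest_hole1 below 0.006 m and z of blank2 in the frame of nest_hole1 below -0.017 m) or (horizontal distance between blank2 and nest_hole2 below 0.006 m and z of blank2 in the frame of nest_hole2 below -0.017 m)) and value of joint clamp below 0.5 rad), for 0.3 s.
At the end, for the whole second after the job is handed in: Blanks present: in nests, within 6 mm of centre, 17 mm deep or more, upright (0.08 rad). Lever at 0.85 rad or more. Tote level on the deck, origin 55 mm or more before the roof edge. Hook standing on the mat, middle within 35 mm of its centre, along it (either way) within 0.3 rad (((horizontal distance between blank0 and nest_hole0 below 0.006 m and z of blank0 in the frame of nest_hole0 below -0.017 m) or (horizontal distance between blank0 and nest_hole1 below 0.006 m and z of blank0 in the frame of nest_hole1 below -0.017 m) or (horizontal distance between blank0 and nest_hole2 below 0.006 m and z of blank0 in the frame of nest_hole2 below -0.017 m)) and angle between each of blank0, blank1, blank2's own z axis and vertical below 0.08 rad and linear speed of each of blank0, blank1, blank2, tote, hook below 0.02 m/s and ((horizontal distance between blank1 and nest_hole0 below 0.006 m and z of blank1 in the frame of nest_hole0 below -0.017 m) or (horizontal distance between blank1 and nest_hole1 below 0.006 m and z of blank1 in the frame of nest_hole1 below -0.017 m) or (horizontal distance between blank1 and nest_hole2 below 0.006 m and z of blank1 in the frame of nest_hole2 below -0.017 m)) and ((horizontal distance between blank2 and nest_hole0 below 0.006 m and z of blank2 in the frame of nest_hole0 below -0.017 m) or (horizontal distance between blank2 and nest_hole1 below 0.006 m and z of blank2 in the frame of nest_hole1 below -0.017 m) or (horizontal distance between blank2 and nest_hole2 below 0.006 m and z of blank2 in the frame of nest_hole2 below -0.017 m)) and x of tote in the frame of bay below -0.055 m and angle between tote's own z axis and vertical below 0.06 rad and height (world z) of tote above 0.004 m and value of joint clamp above 0.85 rad and horizontal distance between hook_mid and mat below 0.035 m and angle between the x axis of hook and the x axis of mat, either way round below 0.3 rad and angle between hook's own z axis and vertical below 0.1 rad and height (world z) of hook below 0.01 m); the robot touches nothing.
It fails at once if the gripper touches the tote while it is under the roof (x of tote in the frame of bay above 0 m and contact force between any of the fingers, the arm and tote above 2 N).
It fails at once if the bottle, cup or screwdriver is knocked more than 40 mm aside or over (distance of any of oil, cup, driver from where it was at the start of the episode above 0.04 m or angle between any of oil, cup's own z axis and vertical above 0.5 rad).
Of blank0, blank1, blank2 only 2 to 3 are there at a start; the rules pass over those that are not, and their reading is None.
At some moment in a run one of hook, tote may be knocked a few centimetres aside while the robot is not near it.
It also fails if it takes over 210 s, if anything falls off the work surface, if the arm or the gripper's body presses on something with over 40 N, if the wrist force passes 120 N, or if a joint passes its speed limit or range.

## Working session

There is one attempt and no reset: what is moved stays moved. The work goes in short steps, each a Python script; the robot and the scene stay as the last script left them, time stands still between calls to the robot, and variables do not carry over. Pictures are saved under pics/ and viewed, at most 14 in all, crops included, and the job is handed in when it is done.

```bash
mkdir -p pics; cat > h.py <<'E'
import numpy as np, cv2
from cell import manip, move_gripper, planner, cams, models
from scipy.spatial.transform import Rotation as Rn
def cap(n):
    c=cams.get_calibration(n); im,d=cams.capture(n); return im,d,{k:np.array(v,float) for k,v in c.items()}
def rays(uv,c):
    uv=np.atleast_2d(np.array(uv,float)); K=c['mtx']
    p=(uv-[K[0,2],K[1,2]])/[K[0,0],K[1,1]]; q=p.copy()
    for _ in range(15): q=p/(1+c['k1']*(q**2).sum(1,keepdims=True))
    return np.c_[q,np.ones(len(q))]
def atz(uv,c,z):   # intersect with plane z
    r=rays(uv,c)@c['R']; o=-c['R'].T@c['t']
    return o+r*((z-o[2])/r[:,2:3])
def atd(uv,d,c):   # world points by depth
    uv=np.atleast_2d(uv).astype(int); z=d[uv[:,1],uv[:,0]]
    P=(rays(uv,c)*z[:,None]-c['t'])@c['R']; return P[z>0]
def cloud(mask,d,c):
    v,u=np.nonzero(mask); return atd(np.c_[u,v],d,c)
def proj(X,c):
    p=np.atleast_2d(X)@c['R'].T+c['t']; q=p[:,:2]/p[:,2:]; q=q*(1+c['k1']*(q**2).sum(1,keepdims=True))
    return q*[c['mtx'][0,0],c['mtx'][1,1]]+[c['mtx'][0,2],c['mtx'][1,2]]
def down(yaw): # tool x at yaw, pointing down; tool y = yaw-90deg
    return (Rn.from_euler('z',yaw)*Rn.from_euler('x',np.pi)).as_rotvec()
E
cat > a.py <<'E'
from h import *
for n in ['top','side']:
    im,d,c=cap(n); cv2.imwrite(f'pics/{n}0.png',im); np.savez(f'{n}0.npz',im=im,d=d,**c)
    print(n,(-c['R'].T@c['t']).round(3),c['R'].round(2).tolist())
    for t in ['bay','tote','tote_lip','mat','hook','hook_mid','blank0','nest_hole0','nest_hole1','nest_hole2','pallet','clamp','clamp_tip','oil','cup','driver']:
        try: r=models.place_of(t,n)
        except Exception as e: print(t,e); continue
        print(t,[(np.round(x['uv']).tolist(),round(x['confidence'],2),atz(x['uv'],c,0)[0,:2].round(3).tolist()) for x in r[:5]])
print(manip.read_t(),manip.read_ee_rot())
E
python3 a.py
```

```text
top [0.223 0.11  1.4  ] [[0.01, -1.0, -0.01], [-0.98, -0.01, -0.21], [0.21, 0.01, -0.98]]
bay [([350.0, 166.0], 0.82, [0.65, 0.024])]
tote [([353.0, 147.0], 0.77, [0.726, 0.011]), ([426.0, 185.0], 0.28, [0.579, -0.264]), ([254.0, 172.0], 0.2, [0.624, 0.384])]
tote_lip [([352.0, 157.0], 0.56, [0.687, 0.015])]
mat [([255.0, 220.0], 0.64, [0.44, 0.373]), ([429.0, 209.0], 0.49, [0.489, -0.269])]
hook [([194.0, 219.0], 0.98, [0.442, 0.6]), ([272.0, 279.0], 0.98, [0.23, 0.303]), ([257.0, 232.0], 0.81, [0.399, 0.365])]
hook_mid [([252.0, 216.0], 0.79, [0.456, 0.385]), ([268.0, 291.0], 0.78, [0.187, 0.315]), ([174.0, 224.0], 0.67, [0.424, 0.674])]
blank0 [([443.0, 157.0], 0.66, [0.689, -0.334])]
nest_hole0 [([424.0, 189.0], 0.94, [0.564, -0.255]), ([422.0, 219.0], 0.93, [0.449, -0.241]), ([425.0, 206.0], 0.72, [0.501, -0.257])]
nest_hole1 [([424.0, 189.0], 0.94, [0.564, -0.255]), ([422.0, 219.0], 0.93, [0.449, -0.241]), ([425.0, 206.0], 0.72, [0.501, -0.257])]
nest_hole2 [([424.0, 189.0], 0.94, [0.564, -0.255]), ([422.0, 219.0], 0.93, [0.449, -0.241]), ([425.0, 206.0], 0.72, [0.501, -0.257])
[... 1202 characters left out ...]
, ([425.0, 270.0], 0.71, [0.59, -0.227]), ([388.0, 286.0], 0.62, [0.471, -0.203])]
nest_hole2 [([408.0, 279.0], 0.97, [0.529, -0.22]), ([425.0, 270.0], 0.71, [0.59, -0.227]), ([388.0, 286.0], 0.62, [0.471, -0.203])]
pallet [([412.0, 295.0], 0.78, [0.496, -0.262])]
clamp it knows: bay, blank, clamp_tip, cup, driver, hook, hook_mid, mat, nest_hole, oil, pallet, tote, tote_lip
clamp_tip [([421.0, 291.0], 0.61, [0.526, -0.268])]
oil [([482.0, 280.0], 0.89, [0.683, -0.342])]
cup [([300.0, 172.0], 0.59, [0.616, 0.401])]
driver [([451.0, 234.0], 0.85, [0.777, -0.178]), ([406.0, 280.0], 0.61, [0.522, -0.219]), ([297.0, 171.0], 0.41, [0.617, 0.417])]
1.6 [5.99204996e-01 3.08391046e+00 1.75201218e-04]
```

View pics/top0.png

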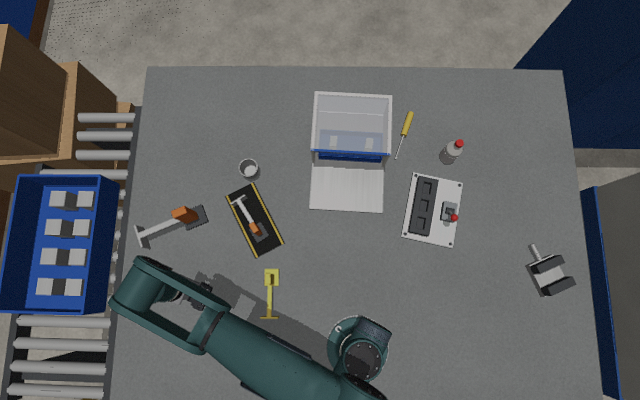

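View pics/side0.png

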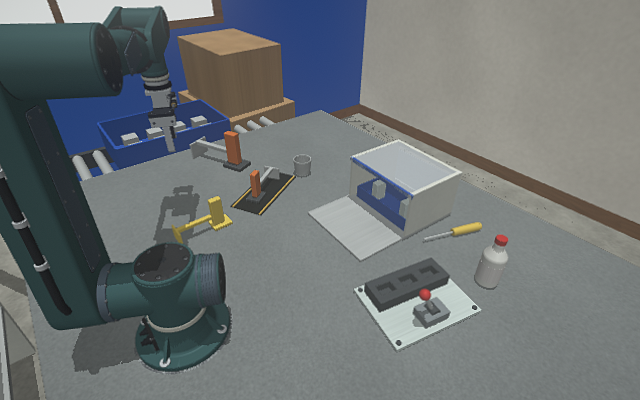

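Candidates for the hook are the large orange one at (190,215), the yellow one at (270,280), and the small orange one on the black mat at (255,222). By the description I choose the small orange one on the mat. Next is a close survey with the wrist camera.

```bash
cat > b.py <<'E'
from h import *
for n,p in [('mat',(0.40,0.36,0.5)),('bay',(0.52,0.02,0.5)),('pal',(0.45,-0.26,0.5))]:
    q=down(0.0); 
    print(n, planner.solve_ik(p,q))
    try: manip.movep(p,q)
    except manip.IKError as e: print('ik',e); continue
    im,d,c=cap('wrist'); cv2.imwrite(f'pics/w_{n}.png',im); np.savez(f'w_{n}.npz',im=im,d=d,**c)
    print((-c['R'].T@c['t']).round(3),c['R'].round(2).tolist())
    for t in {'mat':['mat','hook','hook_mid'],'bay':['bay','tote','tote_lip','blank0'],'pal':['nest_hole1','pallet','clamp_tip']}[n]:
        print(t,[(np.round(x['uv']).tolist(),round(x['confidence'],2),atz(x['uv'],c,0)[0,:2].round(3).tolist()) for x in models.place_of(t,'wrist')[:5]])
ims=[cv2.resize(cv2.imread(f'pics/w_{n}.png'),(480,300)) for n in ['mat','bay','pal']]
cv2.imwrite('pics/w_all.png',cv2.resize(np.vstack([np.hstack(ims[:2]),np.hstack([ims[2],ims[2]*0])]),(800,500)))
print(manip.read_t())
E
python3 b.py
```

```text
mat [ 6.27444098e-01  6.20523029e-02  1.21032000e+00 -4.44089210e-16
  1.86922035e+00  2.19824043e+00]
[0.484 0.36  0.48 ] [[0.0, -1.0, 0.0], [-0.96, -0.0, 0.29], [-0.29, -0.0, -0.96]]
mat [([310.0, 137.0], 0.94, [0.442, 0.371])]
hook [([161.0, 133.0], 0.93, [0.447, 0.603]), ([318.0, 162.0], 0.75, [0.402, 0.358]), ([348.0, 260.0], 0.62, [0.229, 0.305])]
hook_mid [([298.0, 136.0], 0.73, [0.444, 0.39]), ([349.0, 281.0], 0.61, [0.185, 0.302])]
bay [-7.05387448e-02  2.20636620e-02  1.25179651e+00 -4.44089210e-16
  1.86773248e+00  1.50025758e+00]
[0.604 0.021 0.48 ] [[0.0, -1.0, 0.0], [-0.96, -0.0, 0.29], [-0.29, -0.0, -0.96]]
bay [([312.0, 74.0], 0.62, [0.653, 0.029])]
tote []
tote_lip []
blank0 []
pal [-6.33042373e-01  2.05522727e-02  1.25333639e+00 -4.44089210e-16
  1.86770399e+00  9.37753953e-01]
[ 0.534 -0.259  0.48 ] [[0.0, -1.0, 0.0], [-0.96, -0.0, 0.29], [-0.29, -0.0, -0.96]]
nest_hole1 [([317.0, 89.0], 0.84, [0.563, -0.259]), ([306.0, 137.0], 0.8, [0.493, -0.242]), ([294.0, 184.0], 0.64, [0.417, -0.221])]
pallet [([320.0, 138.0], 0.55, [0.492, -0.264]), ([314.0, 86.0], 0.32, [0.567, -0.254])]
clamp_tip [([369.0, 188.0], 0.66, [0.41, -0.345])]
6.6917
```

View pics/w_all.png

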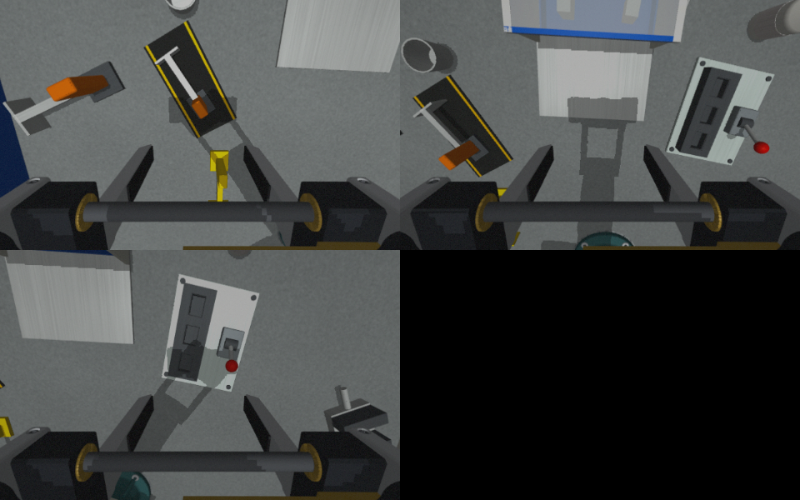

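```bash
cat > c.py <<'E'
from h import *
def L(n):
    z=np.load(n); return z['im'],z['d'],{k:z[k] for k in ['mtx','k1','R','t']}
def rect(P):
    (cx,cy),(w,h),a=cv2.minAreaRect(P[:,:2].astype(np.float32)*1000)
    if w<h: w,h,a=h,w,a+90
    return np.round([cx,cy,w,h,(a+90)%180-90],1), len(P), P[:,2].mean().round(4), P[:,2].std().round(4)
def big(m):
    n,l,s,_=cv2.connectedComponentsWithStats(m.astype(np.uint8)); return l==1+np.argmax(s[1:,4]) if n>1 else m
def full(d,c):
    v,u=np.mgrid[:400,:640]; P=(rays(np.c_[u.ravel(),v.ravel()],c)*d.ravel()[:,None]-c['t'])@c['R']
    P[d.ravel()==0]=np.nan; return P.reshape(400,640,3)
def near(W,x,y,r): return np.hypot(W[...,0]-x,W[...,1]-y)<r
if __name__=='__main__':
    for n in ['w_pal.npz','top0.npz']:
        im,d,c=L(n); W=full(d,c); hsv=cv2.cvtColor(im,cv2.COLOR_BGR2HSV); Z=W[...,2]
        m=near(W,.5,-.25,.16)&(Z>.038)&(Z<.05)
        m=cv2.morphologyEx(m.astype(np.uint8),cv2.MORPH_OPEN,np.ones((3,3)))
        print(n,'block',rect(W[big(m)]))
        m=near(W,.5,-.26,.19)&(Z>.007)&(Z<.017); print('plate',rect(W[big(m)]))
        m=near(W,.5,-.26,.2)&(hsv[...,0]<8)&(hsv[...,1]>180)&(hsv[...,2]>80); print('ball',W[big(m)].mean(0).round(4))
    for n in ['w_mat.npz','top0.npz']:
        im,d,c=L(n); W=full(d,c); hsv=cv2.cvtColor(im,cv2.COLOR_BGR2HSV); Z=W[...,2]
        m=near(W,.42,.37,.18)&(hsv[...,0]<14)&(hsv[...,1]>170)&(hsv[...,2]>70); b=big(m)
        print(n,'orange top',rect(W[b&(Z>.095)]),'all',rect(W[b]))
        m=near(W,.46,.39,.13)&(Z>.041)&(Z<.058)&~m; print('shaft',rect(W[big(m)]))
        m=near(W,.44,.37,.17)&(hsv[...,0]>18)&(hsv[...,0]<35)&(hsv[...,1]>150)&(Z<.02); print('mat yellow',rect(W[m]))
    for n in ['w_bay.npz','top0.npz']:
        im,d,c=L(n); W=full(d,c); hsv=cv2.cvtColor(im,cv2.COLOR_BGR2HSV); Z=W[...,2]
        m=near(W,.55,.02,.25)&(Z>.004)&(Z<.013)&(W[...,0]<.62); print(n,'deck',rect(W[big(m)]))
        m=near(W,.66,.02,.2)&(Z>.13)&(hsv[...,0]>100)&(hsv[...,0]<125)&(hsv[...,1]>170); print('roofedge',rect(W[big(m)]))
E
python3 c.py
```

```text
w_pal.npz block (array([ 496.4, -242.1,  209.6,   72. ,  -12.2]), 5915, np.float64(0.0441), np.float64(0.001))
plate (array([ 488.4, -281.2,  250.9,  190.2,  -12.3]), 10839, np.float64(0.0123), np.float64(0.001))
ball [ 0.444  -0.3256  0.1148]
top0.npz block (array([ 495.3, -239.1,  211.8,   74.5,  -12.4]), 845, np.float64(0.0432), np.float64(0.0026))
plate (array([ 487. , -280.7,  255.4,  197.3,  -12.1]), 1732, np.float64(0.0116), np.float64(0.0024))
ball [ 0.4382 -0.32    0.1142]
w_mat.npz orange top (array([411.7, 355. ,  31.1,  13.1,  59.1]), 32, np.float64(0.1004), np.float64(0.0025)) all (array([411. , 354. ,  35.9,  14.5,  62.8]), 120, np.float64(0.0729), np.float64(0.0228))
shaft (array([464.3, 399.1, 114.7,  59.8,  33.6]), 1069, np.float64(0.0489), np.float64(0.0015))
mat yellow (array([445.6, 374.6, 260.1, 111.8,  28.7]), 1576, np.float64(0.0035), np.float64(0.0009))
top0.npz orange top (array([401.5, 353.5,  30.1,   1.9,  23.4]), 3, np.float64(0.1026), np.float64(0.0011)) all (array([401.3, 351.6,  34.9,  13. ,   8.8]), 29, np.float64(0.0692), np.float64(0.0223))
shaft (array([466.4, 414.3, 105.6,  56. ,  19.5]), 133, np.float64(0.0487), np.float64(0.0033))
mat yellow (array([444.7, 376.8, 254. , 113.3,  28.7]), 226, np.float64(0.0032), np.float64(0.0029))
w_bay.npz deck (array([552.6,  34.3, 270.3, 145.6,  87.2]), 15827, np.float64(0.0082), np.float64(0.0009))
roofedge (array([653.9,  29.1, 246.8,   8. ,  87.1]), 2213, np.float64(0.1627), np.float64(0.0008))
top0.npz deck (array([545. ,  38.9, 278.5, 149.7,  89.8]), 2303, np.float64(0.008), np.float64(0.0022))
roofedge (array([652.3,  30.9, 240.3,   9.6,  87.6]), 104, np.float64(0.1622), np.float64(0.0029))
```

```bash
cat > d.py <<'E'
from c import *
from scipy.optimize import minimize
from scipy.spatial import cKDTree
def fithook(W,orange,x0):
    Z=W[...,2]
    m=near(W,x0[0]+.05,x0[1]+.03,.14)&(Z>.040)&(Z<.058)&~orange
    P=W[big(m)][:,:2]; S=W[orange&(Z>.094)&(Z<.115)][:,:2]
    g=lambda a,b,e,f:np.array([(x,y) for x in np.linspace(a,b,max(2,int((b-a)/.003))) for y in np.linspace(e,f,max(2,int((f-e)/.003)))])
    T=np.vstack([g(.018,.1275,-.007,.007),g(.1275,.1325,-.03,.03)]); TS=g(-.018,.018,-.01,.01)
    def cost(q):
        c,s=np.cos(q[2]),np.sin(q[2]); M=np.array([[c,s],[-s,c]]); r=0
        for A,B in ((P,T),(S,TS)):
            if len(A)<8: continue
            Bw=B@M+q[:2]; r+=(np.minimum(cKDTree(Bw).query(A)[0],.01)**2).mean()+(np.minimum(cKDTree(A).query(Bw)[0],.01)**2).mean()
        return r*1e6
    best=min((minimize(cost,[x0[0],x0[1],x0[2]+a],method='Nelder-Mead',options=dict(initial_simplex=np.array([x0[0],x0[1],x0[2]+a])+np.array([[0,0,0],[.01,0,0],[0,.01,0],[0,0,.1]]))) for a in (-.15,0,.15)),key=lambda r:r.fun)
    return best.x,best.fun,len(P),len(S)
def orangemask(im,W,x,y,r=.18):
    hsv=cv2.cvtColor(im,cv2.COLOR_BGR2HSV)
    return big(near(W,x,y,r)&(hsv[...,0]<16)&(hsv[...,1]>130)&(hsv[...,2]>40)&(W[...,2]>.015))
if __name__=='__main__':
    for n in ['w_mat.npz','top0.npz']:
        im,d,c=L(n); W=full(d,c); o=orangemask(im,W,.41,.355,.1); print(n,fithook(W,o,[.405,.356,.52]))
    q=(Rn.from_rotvec(down(np.pi))*Rn.from_euler('y',np.deg2rad(35))).as_rotvec()
    print(Rn.from_rotvec(q).as_matrix()[:,2].round(2))
    manip.movep((0.36,0.025,0.40),q)
    im,d,c=cap('wrist'); cv2.imwrite('pics/under.png',im); np.savez('under.npz',im=im,d=d,**c)
    for t in ['bay','tote','tote_lip','blank0']:
        z={'tote_lip':.053,'blank0':.012}.get(t,.008)
        print(t,[(np.round(x['uv']).tolist(),round(x['confidence'],2),atz(x['uv'],c,z)[0,:2].round(3).tolist()) for x in models.place_of(t,'wrist')[:5]])
    W=full(d,c); hsv=cv2.cvtColor(im,cv2.COLOR_BGR2HSV)
    m=near(W,.7,.02,.2)&(W[...,2]>.047)&(W[...,2]<.06)&(hsv[...,0]>100)&(hsv[...,0]<125); print(rect(W[m]))
    m=near(W,.7,.02,.2)&(W[...,2]>.065)&(W[...,2]<.085)&(W[...,0]<.8)
    n_,l,s,ce=cv2.connectedComponentsWithStats(m.astype(np.uint8))
    for i in range(1,n_):
        if s[i,4]>60: print(ce[i].round(),rect(W[l==i]))
E
python3 d.py
```

```text
w_mat.npz (array([0.40246411, 0.35695039, 0.59048342]), np.float64(5.899347239706215), 1072, 436)
top0.npz (array([0.40039459, 0.35884646, 0.57842756]), np.float64(21.20133839154981), 133, 51)
[-0.57  0.   -0.82]
bay []
tote []
tote_lip []
blank0 []
(array([0., 0., 0., 0., 0.]), 0, np.float64(nan), np.float64(nan))c.py:7: RuntimeWarning: Mean of empty slice.
  return np.round([cx,cy,w,h,(a+90)%180-90],1), len(P), P[:,2].mean().round(4), P[:,2].std().round(4)
  ret = ret.dtype.type(ret / rcount)
  ret = _var(a, axis=axis, dtype=dtype, out=out, ddof=ddof,
  arrmean = um.true_divide(arrmean, div, out=arrmean,
  ret = ret.dtype.type(ret / rcount)
```

View pics/under.png

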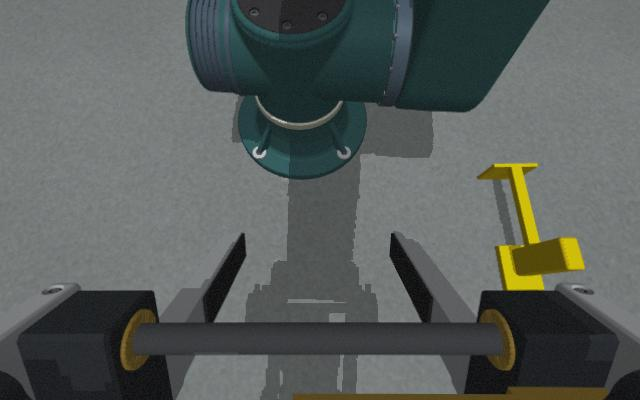

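The picture shows the base and the yellow hook, so the tilt sign was wrong. I'll flip it.

```bash
sed -i "s/q=(Rn.from_rotvec(down(np.pi)).*/q=(Rn.from_euler('y',-np.deg2rad(32))*Rn.from_rotvec(down(np.pi))).as_rotvec()/; s/(0.36,0.025,0.40)/(0.36,0.025,0.38)/" d.py; python3 d.py 2>/dev/null; python3 - <<'E'
import cv2; cv2.imwrite('pics/under2.png',cv2.imread('pics/under.png'))
E
```

```text
w_mat.npz (array([0.40246411, 0.35695039, 0.59048342]), np.float64(5.899347239706215), 1072, 436)
top0.npz (array([0.40039459, 0.35884646, 0.57842756]), np.float64(21.20133839154981), 133, 51)
[ 0.53  0.   -0.85]
bay [([319.0, 195.0], 0.76, [0.641, 0.027])]
tote [([315.0, 227.0], 0.93, [0.724, 0.021])]
tote_lip [([73.0, 130.0], 0.67, [0.491, -0.233]), ([319.0, 232.0], 0.55, [0.675, 0.028]), ([97.0, 214.0], 0.21, [0.631, -0.284])]
blank0 [([275.0, 226.0], 0.84, [0.716, -0.047]), ([353.0, 230.0], 0.58, [0.728, 0.087])]
(array([722.3,  22.3, 235.4, 106.5,  87.3]), 1235, np.float64(0.051), np.float64(0.0021))
[274. 257.] (array([718.2, -43. ,  41.5,  25.8,  -6.1]), 311, np.float64(0.0743), np.float64(0.0033))
[356. 259.] (array([726.1,  86.7,  42.6,  26.1,  -4.6]), 323, np.float64(0.0741), np.float64(0.0033))
[391. 275.] (array([770.8, 151.3,  58.3,   1.4,  -2.6]), 109, np.float64(0.0751), np.float64(0.0057))
[242. 274.] (array([ 768.9, -102.7,   61. ,    0.9,   -2.9]), 71, np.float64(0.075), np.float64(0.0057))
```

View pics/under2.png

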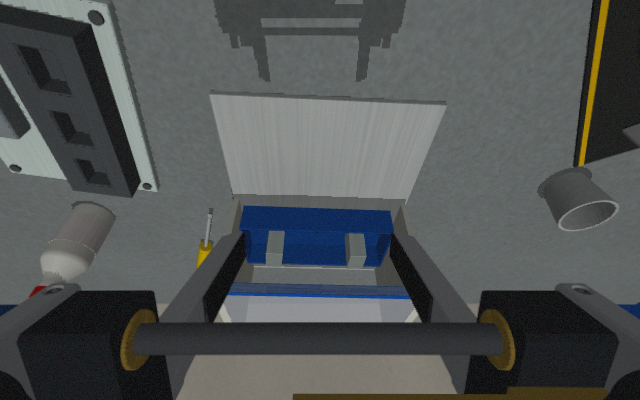

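The picture shows the tote under the roof, with its front lip at about (319,205). Two blanks stand in it at (274,250) and (356,250), and their 40 mm side runs along the bay's x. The middle blank is absent. Next I'll grasp the hook.

```bash
cat > e.py <<'E'
from d import *
manip.movep((0.40,0.36,0.5),down(np.pi/2+.5))
im,d,c=cap('wrist'); np.savez('w_mat2.npz',im=im,d=d,**c); W=full(d,c); o=orangemask(im,W,.41,.355,.1)
h,f,*n=fithook(W,o,[.403,.357,.59]); print(h,f,n)
u=np.array([np.cos(h[2]),np.sin(h[2])]); print('local',c['R'][2])
cv2.imwrite('pics/hookcrop.png',im)
if f<15:
    q=down(h[2]+np.pi/2)
    manip.movep((h[0],h[1],.38),q)
    print('hit',manip.move_linear((h[0],h[1],.263),velocity=.1,threshold=8))
    print(manip.read_position(),manip.read_finger_gap())
    move_gripper(0.0,55); print(manip.read_finger_gap(),manip.read_finger_force())
    p=manip.read_position(); manip.move_linear((h[0],h[1],.35),velocity=.1)
    print(manip.read_finger_gap(),manip.read_wrist_force(),manip.read_wrist_torque(),manip.read_t())
    im,d,c=cap('wrist'); np.savez('held.npz',im=im,d=d,**c); cv2.imwrite('pics/held.png',im)
    np.save('hook0.npy',h)
E
python3 e.py
```

```text
[0.40208244 0.35732419 0.59116238] 5.945545342729327 [992, 433]
local [ 0.13784032 -0.25232122 -0.95777557]
hit False
[0.4023377  0.35753336 0.26393464] 0.09367004709477629
0.03601332719308661 54.999704360961914
0.03572074587881131 [-1.03666211  0.96901089 -3.81273197] [-0.08318089  0.06460182 -0.025263  ] 15.8667
```

View pics/held.png

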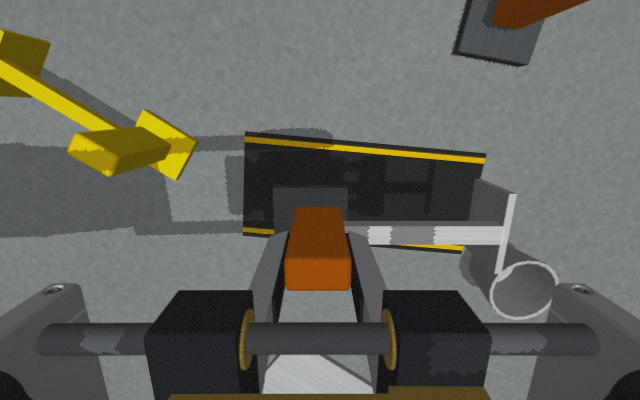

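```bash
cat > f.py <<'E'
from d import *
im,d,c=L('held.npz'); W=full(d,c); Z=W[...,2]
h=np.load('hook0.npy'); 
m=near(W,h[0]+.06,h[1]+.04,.12)&(Z>.11)&(Z<.16); P=W[m]; R=Rn.from_euler('z',-h[2])
Q=R.apply(P-[h[0],h[1],0]); s=(np.abs(Q[:,1])<.005)&(Q[:,0]>.04)
print('shaft fit z=',np.polyfit(Q[s,0],Q[s,2],1),'expect .135; y:',np.polyfit(Q[s,0],Q[s,1],1),'xmax',np.percentile(Q[:,0],99.5),len(Q))
T=np.array([.7223,.0223]); a=-.047; u=np.array([np.cos(a),np.sin(a)]); q=down(a+np.pi/2)
g=lambda off,z: np.r_[T+(off-.130)*u, z]
manip.movep(g(-.15,.42),q)
manip.move_linear(g(-.15,.337),velocity=.15)
for n in ['side','top']:
    im,d,c=cap(n)
    for t in ['tote','tote_lip','blank0']: print(n,t,[(np.round(x['uv']).tolist(),round(x['confidence'],2)) for x in models.place_of(t,n)[:3]])
    cv2.imwrite(f'pics/pre_{n}.png',im); np.savez(f'pre_{n}.npz',im=im,d=d,**c)
cv2.imwrite('pics/pre.png',np.hstack([cv2.resize(cv2.imread(f'pics/pre_{n}.png')[70:320,150:550],(400,250),) for n in ['side','top']]))
print(manip.read_t())
E
python3 f.py
```

```text
shaft fit z= [-0.01418765  0.13606852] expect .135; y: [ 1.48092295e-03 -3.75650497e-05] xmax 0.1319276454173489 6815
side tote [([390.0, 204.0], 0.81), ([426.0, 268.0], 0.63)]
side tote_lip [([384.0, 202.0], 0.88)]
side blank0 [([379.0, 193.0], 0.5), ([405.0, 219.0], 0.49)]
top tote [([353.0, 148.0], 0.98)]
top tote_lip [([349.0, 167.0], 0.68), ([350.0, 158.0], 0.58)]
top blank0 []
18.275
```

View pics/pre.png

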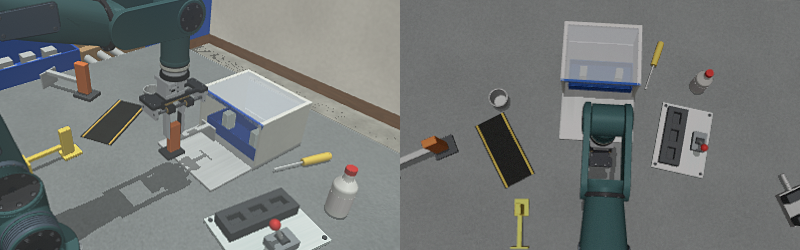

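The side view (left) shows the hook held in front of the bay, prong pointing in, and the tote has not moved. Next I insert the prong and drag.

```bash
cat > g.py <<'E'
from d import *
T=np.array([.7223,.0223]); a=-.047; u=np.array([np.cos(a),np.sin(a)])
g=lambda off,z: np.r_[T+(off-.130)*u, z]
print('fwd',manip.move_linear(g(-.036,.337),velocity=.1,threshold=6), manip.read_wrist_force())
print('down',manip.move_linear(g(-.036,.286),velocity=.08,threshold=6), manip.read_position(),manip.read_wrist_force())
for s in [.02,.06,.10,.14,.170]:
    manip.move_linear(g(-.036-s,.286),velocity=.06); print(s,manip.read_wrist_force().round(2),manip.read_finger_gap())
for n in ['side','top']:
    im,d,c=cap(n); cv2.imwrite(f'pics/dr_{n}.png',im); np.savez(f'dr_{n}.npz',im=im,d=d,**c)
    for t in ['tote','tote_lip']: print(n,t,[(np.round(x['uv']).tolist(),round(x['confidence'],2),atz(x['uv'],c,.008 if t=='tote' else .053)[0].round(3).tolist()) for x in models.place_of(t,n)[:3]])
cv2.imwrite('pics/dr.png',np.hstack([cv2.resize(cv2.imread(f'pics/dr_{n}.png')[70:320,150:550],(400,250),) for n in ['side','top']]))
print(manip.read_t())
E
python3 g.py
```

```text
fwd False [-0.31485951  0.05550637 -2.81108596]
down False [0.55669534 0.03007267 0.2862567 ] [ 0.08320126 -0.7653118  -2.41720244]
0.02 [ 0.03  0.52 -2.68] 0.035849779603130245
0.06 [-0.41 -0.87 -3.45] 0.03599282417318648
0.1 [ 0.03  0.3  -1.97] 0.03526901694564048
0.14 [ 0.34  0.78 -2.5 ] 0.03567716274487419
0.17 [-0.02 -0.04 -3.37] 0.035748503951241545
side tote [([371.0, 217.0], 0.71, [0.633, 0.026, 0.008]), ([353.0, 226.0], 0.58, [0.556, 0.03, 0.008])]
side tote_lip [([344.0, 224.0], 0.82, [0.502, 0.013, 0.053]), ([321.0, 237.0], 0.68, [0.414, 0.009, 0.053])]
top tote [([349.0, 188.0], 0.65, [0.565, 0.028, 0.008])]
top tote_lip [([349.0, 201.0], 0.63, [0.505, 0.03, 0.053])]
24.2417
```

View pics/dr.png

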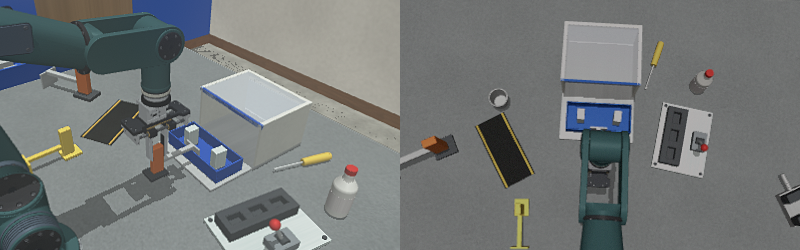

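```bash
cat > i.py <<'E'
from d import *
T=np.array([.7223,.0223]); a=-.047; u=np.array([np.cos(a),np.sin(a)])
g=lambda off,z: np.r_[T+(off-.130)*u, z]
manip.move_linear(g(-.036-.158,.286),velocity=.06)
manip.move_linear(g(-.036-.158,.40),velocity=.12)
M=np.array([.4456,.3746]); b=.501; v=np.array([np.cos(b),np.sin(b)]); o=M-.05*v; q=down(b+np.pi/2)
manip.movep(np.r_[o,.40],q)
manip.move_linear(np.r_[o,.275],velocity=.12)
print(manip.move_linear(np.r_[o,.2625],velocity=.03,threshold=4),manip.read_position())
move_gripper(.094)
manip.move_linear(np.r_[o,.40],velocity=.15)
manip.movep((0.38,0.40,0.5),down(0.))
im,d,c=cap('wrist'); W=full(d,c); cv2.imwrite('pics/park.png',im); om=orangemask(im,W,.40,.35,.1)
h,f,*n=fithook(W,om,[*o,b]); print(h,f,n,'mid err',h[:2]+.05*np.array([np.cos(h[2]),np.sin(h[2])])-M,h[2]-b)
# tote
t_=np.array([.562,.03]); manip.movep((t_[0]-.10,t_[1],.45),down(0.))
im,d,c=cap('wrist'); np.savez('tote.npz',im=im,d=d,**c); cv2.imwrite('pics/tote.png',im); W=full(d,c); Z=W[...,2]; hsv=cv2.cvtColor(im,cv2.COLOR_BGR2HSV)
m=near(W,*t_,.17)&(Z>.047)&(Z<.06)&(hsv[...,0]>100)&(hsv[...,0]<125)&(hsv[...,1]>120); print('tote',rect(W[m]))
m=near(W,*t_,.14)&(Z>.068)&(Z<.086)&(hsv[...,1]<90)
n_,l,s,ce=cv2.connectedComponentsWithStats(m.astype(np.uint8))
for i in range(1,n_):
    if s[i,4]>60: print('blank',ce[i].round(),rect(W[l==i]))
print(manip.read_t())
E
python3 i.py
```

```text
True [0.4017941  0.35064733 0.26289308]
[0.3699513  0.30129991 0.45076637] 6.280702913569053 [1024, 427] mid err [-0.03064302 -0.05151732] -0.0502336347313887
tote (array([560.8,  29.9, 235.7, 103.2,  87.4]), 2275, np.float64(0.0523), np.float64(0.0017))
blank [261.  92.] (array([564.5,  93.9,  39.7,  25.4,  -3.6]), 901, np.float64(0.076), np.float64(0.0012))
blank [377.  98.] (array([557.5, -36. ,  39.6,  25.7,  -7.1]), 888, np.float64(0.0761), np.float64(0.0013))
33.9917
```

View pics/tote.png

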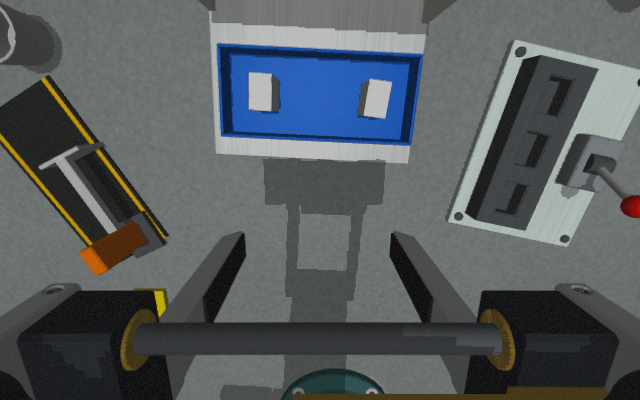

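The tote picture shows the blanks at (262,92) and (377,98). The hook, at the left, lies about 60 mm toward the robot from where I put it, so it has been knocked aside. I'll regrasp and re-park it.

```bash
cat > j.py <<'E'
from d import *
manip.movep((0.36,0.32,0.48),down(np.pi/2+.45))
im,d,c=cap('wrist'); W=full(d,c); om=orangemask(im,W,.37,.30,.1)
h,f,*n=fithook(W,om,[.37,.301,.45]); print(h,f,n)
assert f<15
q=down(h[2]+np.pi/2)
manip.movep(np.r_[h[:2],.38],q)
print(manip.move_linear(np.r_[h[:2],.262],velocity=.1,threshold=8))
move_gripper(0.0,55); print(manip.read_finger_gap())
manip.move_linear(np.r_[h[:2],.31],velocity=.1)
M=np.array([.4456,.3746]); b=.501; v=np.array([np.cos(b),np.sin(b)]); o=M-.05*v; q=down(b+np.pi/2)
manip.move_linear(np.r_[o,.31],q,velocity=.15)
manip.move_linear(np.r_[o,.275],velocity=.12)
print(manip.move_linear(np.r_[o,.2615],velocity=.03,threshold=4),manip.read_position())
move_gripper(.094)
manip.move_linear(np.r_[o,.40],velocity=.15)
manip.movep((0.38,0.40,0.5),down(0.))
im,d,c=cap('wrist'); W=full(d,c); om=orangemask(im,W,.40,.35,.1)
h,f,*n=fithook(W,om,[*o,b]); print(h,f,n,'mid err',h[:2]+.05*np.array([np.cos(h[2]),np.sin(h[2])])-M,h[2]-b)
print(manip.read_t())
E
python3 j.py
```

```text
[0.36975879 0.30144969 0.45183   ] 5.940975513151509 [1060, 460]
False
0.035690852494688535
True [0.40182268 0.35066502 0.26192563]
[0.40223574 0.34983921 0.50724163] 6.545272491425446 [1079, 383] mid err [ 0.00034012 -0.00047239] 0.006241629891604261
44.1167
```

```bash
cat > k.py <<'E'
from d import *
def block(W):
    Z=W[...,2]; m=near(W,.5,-.25,.16)&(Z>.038)&(Z<.05); m=cv2.morphologyEx(m.astype(np.uint8),cv2.MORPH_OPEN,np.ones((3,3)))
    return rect(W[big(m)])
def blanks(im,W,t_):
    Z=W[...,2]; hsv=cv2.cvtColor(im,cv2.COLOR_BGR2HSV)
    m=near(W,*t_,.14)&(Z>.068)&(Z<.086)&(hsv[...,1]<90)
    n_,l,s,ce=cv2.connectedComponentsWithStats(m.astype(np.uint8)); return [rect(W[l==i]) for i in range(1,n_) if s[i,4]>60]
if __name__=='__main__':
    for nm,xy,yaw in [('t',(.46,.03),0),('t',(.60,.03),np.pi),('p',(.56,-.23),np.pi),('p',(.40,-.25),0)]:
        manip.movep((*xy,.45),down(yaw)); im,d,c=cap('wrist'); W=full(d,c)
        print(nm,yaw,blanks(im,W,(.562,.03)) if nm=='t' else block(W))
        hsv=cv2.cvtColor(im,cv2.COLOR_BGR2HSV)
        if nm=='t': Z=W[...,2]; m=near(W,.562,.03,.17)&(Z>.047)&(Z<.06)&(hsv[...,0]>100)&(hsv[...,0]<125)&(hsv[...,1]>120); print('tote',rect(W[m]))
    print(manip.read_t())
E
python3 k.py
```

```text
t 0 [(array([564.5,  93.8,  39.6,  25.5,  -3.7]), 903, np.float64(0.076), np.float64(0.0012)), (array([557.3, -36.2,  39.6,  26.1,  -7.3]), 891, np.float64(0.0761), np.float64(0.0012))]
tote (array([560.8,  30. , 235.5, 103.3,  87.4]), 2278, np.float64(0.0523), np.float64(0.0017))
t 3.141592653589793 [(array([557.7, -35.9,  39.9,  26. ,  -7.5]), 796, np.float64(0.0759), np.float64(0.0013)), (array([564.6,  94.6,  39.7,  26.1,  -3.4]), 776, np.float64(0.0759), np.float64(0.0013))]
tote (array([560.8,  30.2, 235.9, 103.5,  87.4]), 1991, np.float64(0.0524), np.float64(0.0017))
p 3.141592653589793 (array([ 496.6, -241.7,  210.9,   72.1,  -12.1]), 7882, np.float64(0.0441), np.float64(0.0009))
p 0 (array([ 496.8, -242. ,  210.3,   72.1,  -12.1]), 8367, np.float64(0.0441), np.float64(0.0009))
51.9
```

```bash
cat > m.py <<'E'
from d import *
import sys
N1=np.array([.4967,-.2419]); pa=np.deg2rad(-12.15); px=np.array([np.cos(pa),np.sin(pa)])
def pick(xy,deg):
    q=down(np.pi+np.deg2rad(deg)); move_gripper(.05)
    manip.movep(np.r_[xy,.36],q)
    print('down',manip.move_linear(np.r_[xy,.240],velocity=.1,threshold=8),manip.read_position().round(4))
    move_gripper(0,45); print('gap',manip.read_finger_gap())
    manip.move_linear(np.r_[xy,.36],velocity=.12); print('gap',manip.read_finger_gap())
def plug(k):
    n=N1+(k-1)*.066*px; q=down(np.pi+pa)
    manip.movep(np.r_[n,.36],q); manip.move_linear(np.r_[n,.282],velocity=.12)
    hit=manip.move_linear(np.r_[n,.2505],velocity=.03,threshold=12); p=manip.read_position(); print('plug',hit,p.round(4),manip.read_wrist_force().round(1),manip.read_wrist_torque().round(2))
    if p[2]>.2535:
        for r,th in [(r,t) for r in (.0012,.0024,.0036) for t in np.arange(0,6.28,np.pi/4)]:
            z=p[2]; m=n+r*np.array([np.cos(th),np.sin(th)])
            manip.move_linear(np.r_[m,z+.001],velocity=.03)
            manip.move_linear(np.r_[m,.2505],velocity=.03,threshold=12); p2=manip.read_position()
            if p2[2]<.2535: print('found',r,th,p2); p=p2; break
    return p[2]<.2535
def release():
    p=manip.read_position(); move_gripper(.05); manip.move_linear(np.r_[p[:2],.36],velocity=.12)
if __name__=='__main__':
    xy,deg,k=eval(sys.argv[1]); pick(np.array(xy),deg); ok=plug(k); print(ok)
    if ok: release()
    print(manip.read_t())
E
python3 m.py "((.5646,.0942),-3.6,0)"
```

```text
down False [0.565  0.0942 0.241 ]
gap 0.025993061016872217
gap 0.025813323589844516
plug False [ 0.4323 -0.2281  0.2507] [ 0.1 -0.3 -1.5] [-0.04  0.04  0.  ]
True
62.6917
```

```bash
cat > n.py <<'E'
from k import *
manip.movep((.46,.03,.45),down(0)); im,d,c=cap('wrist'); W=full(d,c); print(blanks(im,W,(.562,.03)))
b=[r for r in blanks(im,W,(.562,.03)) if r[1]>500]; assert len(b)==1
from m import *
x,y,_,_,deg=b[0][0]; pick(np.array([x+.2,y+.1])/1000,deg); ok=plug(2); print(ok)
if ok:
    release(); manip.movep((.40,-.25,.45),down(0)); im,d,c=cap('wrist'); np.savez('pl.npz',im=im,d=d,**c); W=full(d,c); Z=W[...,2]; cv2.imwrite('pics/pal2.png',im)
    for k in (0,2):
        n=N1+(k-1)*.066*px; mm=near(W,*n,.035)&(Z>.06)&(Z<.12); print(k,n,rect(W[mm]))
    hsv=cv2.cvtColor(im,cv2.COLOR_BGR2HSV); mm=near(W,.45,-.33,.12)&(hsv[...,0]<8)&(hsv[...,1]>180)&(hsv[...,2]>60); P=W[big(mm)]; print('ball',P.mean(0),P.min(0),P.max(0))
print(manip.read_t())
E
python3 n.py
```

```text
[(array([557.4, -36. ,  39.6,  26. ,  -7.5]), 898, np.float64(0.076), np.float64(0.0012))]
down False [ 0.558  -0.036   0.2409]
gap 0.025670318816039255
gap 0.025680915689778643
plug False [ 0.5613 -0.2558  0.2507] [ 0.6 -0.4 -1.2] [0.05 0.03 0.05]
True
0 [ 0.4321784  -0.22800886] (array([ 432.4, -228.7,   40.1,   26. ,  -12.1]), 834, np.float64(0.0853), np.float64(0.0038))
2 [ 0.5612216  -0.25579114] (array([ 560.9, -256. ,   40.8,   26.1,  -11.6]), 1217, np.float64(0.0851), np.float64(0.004))
ball [ 0.44304157 -0.3253411   0.11481876] [ 0.43140835 -0.33820745  0.10611686] [ 0.45423201 -0.31462692  0.12038077]
78.45
```

View pics/pal2.png

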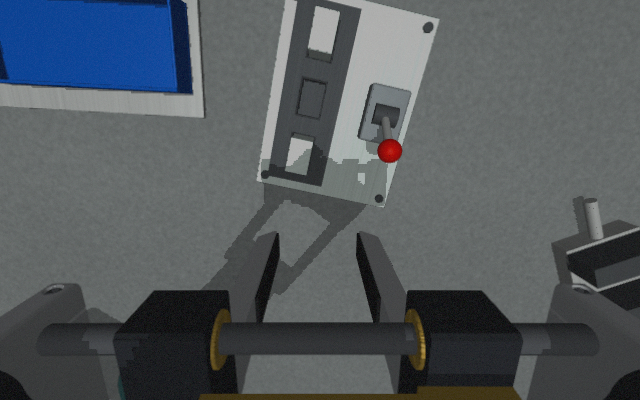

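Both blanks are seated, seen white at (323,30) and (300,153), and the lever ball at (389,150) still leans toward the robot. Next I throw the lever.

```bash
cat > o.py <<'E'
from k import *
from m import N1,px,pa
py=np.array([-px[1],px[0]]); H=N1-.095*py; q=down(np.pi+pa)
move_gripper(0,30)
g=lambda s,z:np.r_[H+s*px,z]
manip.movep(g(-.09,.40),q); manip.move_linear(g(-.09,.286),velocity=.15)
print(manip.move_linear(g(.032,.286),velocity=.08,threshold=10),((manip.read_position()[:2]-H)@px).round(4),manip.read_wrist_force().round(1))
manip.move_linear(g(0,.286),velocity=.1); manip.move_linear(g(0,.40),velocity=.2); 
move_gripper(.05)
manip.movep((.38,-.25,.45),down(0)); im,d,c=cap('wrist'); W=full(d,c); Z=W[...,2]; cv2.imwrite('pics/end1.png',im)
hsv=cv2.cvtColor(im,cv2.COLOR_BGR2HSV); mm=near(W,.48,-.33,.14)&(hsv[...,0]<8)&(hsv[...,1]>180)&(hsv[...,2]>60); P=W[big(mm)]
mid=(np.percentile(P,2,0)+np.percentile(P,98,0))/2; print('ball px',((mid[:2]-H)@px).round(4),P[:,2].max())
for k in (0,2):
    n=N1+(k-1)*.066*px; b=near(W,*n,.035)&(Z>.06)&(Z<.12); print(k,n,rect(W[b]))
manip.movep((.46,.03,.45),down(0)); im,d,c=cap('wrist'); W=full(d,c); Z=W[...,2]; hsv=cv2.cvtColor(im,cv2.COLOR_BGR2HSV)
m=near(W,.562,.03,.2)&(Z>.04)&(Z<.06)&(hsv[...,0]>100)&(hsv[...,0]<125)&(hsv[...,1]>120); print('tote',rect(W[m]))
manip.movep((0.38,0.40,0.5),down(0.)); im,d,c=cap('wrist'); W=full(d,c); om=orangemask(im,W,.40,.35,.15)
h,f,*n=fithook(W,om,[.402,.35,.5]); print(h,f,n,'mid err',h[:2]+.05*np.array([np.cos(h[2]),np.sin(h[2])])-[.4456,.3746],h[2]-.501)
im,d,c=cap('top'); cv2.imwrite('pics/end_top.png',im); print(manip.read_t())
E
python3 o.py
```

```text
True 0.0164 [-2.9  0.1  2.6]
ball px 0.0373 0.11900323583357687
0 [ 0.4321784  -0.22800886] (array([ 432.3, -228.6,   39.9,   26. ,  -11.9]), 849, np.float64(0.0858), np.float64(0.0025))
2 [ 0.5612216  -0.25579114] (array([ 556.4, -255. ,   30.2,   25.9,  -12. ]), 918, np.float64(0.084), np.float64(0.0056))
tote (array([560.8,  29.8, 235.7, 103.3,  87.4]), 2873, np.float64(0.0506), np.float64(0.004))
[0.4018382  0.3500783  0.50217233] 6.50521870739685 [1070, 392] mid err [ 6.5147897e-05 -4.5516211e-04] 0.0011723343060895397
91.1583
```

View pics/end_top.png

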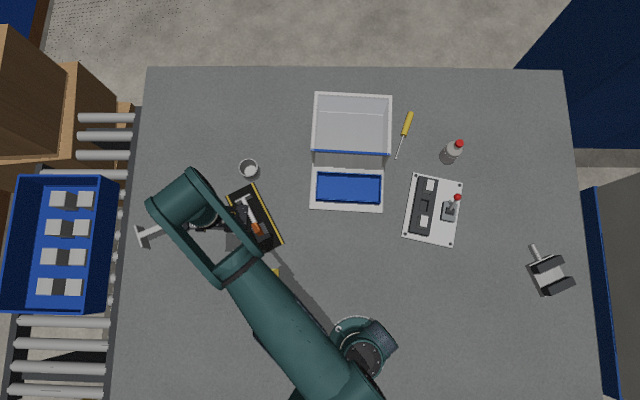

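The picture shows the hook parked mid-mat and the empty tote out at (348,188). Both blanks are in the pallet and the lever is over at (457,198).

```bash
python3 -c "
from h import *
print(manip.close_job(),manip.read_t())"
```

```text
the job is handed in; nothing more can be done
the job is handed in; nothing more can be done
```

The job is handed in, but no verdict came back. The tote is out with its origin about 88 mm in front of the roof edge, both blanks present are seated in nests 0 and 2, the lever is at its far end stop, the hook is parked mid-mat (knocked about 60 mm after I first parked it, so I re-parked it), and the bottle, cup and screwdriver appear undisturbed in the final top view.

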